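# Sort the thread spools into the colour trays

### The arm

A 6-joint arm with a two-finger parallel gripper is mounted at the origin on the work surface. World frame = base frame: x ahead of the robot, y to its left, z up, the work surface at z = 0. Lengths are in m, angles in degrees, forces in N, time in s.
With the tool pointing down it reaches from about 0.375 to 0.9 m from the base axis. Payload 3.1 kg.
Tool frame: the origin (TCP) lies midway between the tips of the shut fingers; the grasp point (between the pads) lies 19 mm behind it; z points along the fingers, y is the line along which they close (so a half turn about z gives the same grasp; the last joint's range is limited). The gripper opens to 87 mm and grips with 3 to 60 N. Pads are 19 mm wide; open, the fingers measure 117 mm over their backs; the gripper's body (75 mm by 190 mm) begins 51 mm behind the grasp point.
Start: joints at [56.866, 30.224, 82.088, -0, 67.689, -10.227], TCP at [0.243, 0.576, 0.223] pointing down, gripper open.
Joint ranges: [-176.69, 176.69], [-43.24, 126.21], [12.49, 139.97], [-82, 262], [0, 151.66], [-163.58, 163.58]. Speed limits (degrees/s): [159.86, 159.86, 180, 180, 180, 180].

### API

Orientations are given as a 3x3 rotation matrix whose columns are the frame's x, y, z axes.
In Python, from rig import bot, probe_bus, workorder, capture gives the robot as it stands (bot), with the cameras as plain functions, the readings (probe_bus) and the job (workorder).
- The arm moves only by the shell command python3 steer.py 'ROWS'. ROWS is a JSON list of rows, 1 to 20 of them, each written [[dx, dy, dz], [rx, ry, rz], opening]: dx, dy, dz in normalised numbers (1 is 0.6 m), then a rotation vector rx, ry, rz in fractions of the full range, 1 being 120 degrees, then the opening from 0.0 (shut) to 1.0 (fully open); each row is the pose to reach, as a shift and turn from the pose commanded when the command began, along the tool's axes at that moment; what a row does not reach only later rows make up. A row lasts 1/10 s, in which the tool goes at most 0.05 m and 8.59 degrees, less where a joint would pass 70% of its speed; a pose out of reach is approached as far as the arm can. The fingers move at their own pace and stop on an object; the grip force is fixed at half the most. Time passes only in rows, so rows that do not move let the fingers close. It prints the time, the measured TCP pose, the force, the opening and the grip force at its end. A shift or turn number past 1, either way, is cut back to 1. Input that does not fit is refused with a message, and nothing moves.
- probe_bus.read_state(): the state, without advancing time (a new reading comes with each control period).
- capture(name): name is "scene" or "top"; returns a dict with "color" (480x640x3 uint8, red, green, blue), "K" (3x3 intrinsics, pixels), "view" (4x4, takes a point from world to camera coordinates). Camera axes: x right, y up, looking along -z (the intrinsics and any distortion apply to the point x, -y, -z); pixel columns grow to the right and rows downward; lengths in m; the calibration is good to about 2 mm. A picture is of the moment at which its call begins. There is no depth.
- workorder.hand_in(): hands the job in; it is judged then, once.
The state is a dict: "time_s": time; "joint_positions": joint angles; "qvel": joint speeds; "tau": joint torques, N m; "position": TCP position; "tcp_rot": TCP orientation; "force": force on the tool from outside, world axes, zero at the start; "moment": the same for the moment, N m; "opening": opening from 0.0 (shut) to 1.0 (fully open); "grasp_force": force on a finger pad.
Only numpy, scipy, OpenCV 4.12 (cv2) and the standard library are available. Lean on these libraries where they do the work, as an engineer would, in place of code of your own. Each camera call takes 0.05 s, during which the arm holds its last target. There are 200 camera calls.

### The job

Sort the loose red, blue and yellow thread spools, three from the leaning pins of the rack and one red one standing among the things on the table, into the trays of their own colour, each standing on its end on the tray floor. Leave the black spool on its pin and the yellow spool that is already in its tray where they are, do not bump the lamp over the rack, and leave everything else on the table where it is.

Things in the scene. Friction and masses are not known exactly. Their poses are not given: they have to be found in the camera images.
- red_spool_a: red thread spool, 28 mm across the wound thread (white end discs 30 mm), 60 mm long, about 45 g; origin at the centre of its lower end, its z axis runs along the spool to the upper end; blind hole 11 mm wide, 50 mm deep in its lower end. Starts pushed fully down on any one of the four leaning pins of the rack, on which it sags a few degrees
- red_spool_b: red thread spool, 28 mm across the wound thread (white end discs 30 mm), 60 mm long, about 45 g; origin at the centre of its lower end, its z axis runs along the spool to the upper end. Starts standing upright on the table, left or right of the trays, among small things
- blue_spool: blue thread spool, 28 mm across the wound thread (white end discs 30 mm), 60 mm long, about 45 g; origin at the centre of its lower end, its z axis runs along the spool to the upper end; blind hole 11 mm wide, 50 mm deep in its lower end. Starts pushed fully down on any one of the four leaning pins of the rack, on which it sags a few degrees
- yellow_spool: yellow thread spool, 28 mm across the wound thread (white end discs 30 mm), 60 mm long, about 45 g; origin at the centre of its lower end, its z axis runs along the spool to the upper end; blind hole 11 mm wide, 50 mm deep in its lower end. Starts pushed fully down on any one of the four leaning pins of the rack, on which it sags a few degrees
- black_spool: black thread spool, 28 mm across the wound thread (white end discs 30 mm), 60 mm long, about 45 g; origin at the centre of its lower end, its z axis runs along the spool to the upper end; blind hole 11 mm wide, 50 mm deep in its lower end. Starts pushed fully down on any one of the four leaning pins of the rack, on which it sags a few degrees. It belongs there and stays
- yellow_spool_in_tray: yellow thread spool, 28 mm across the wound thread (white end discs 30 mm), 60 mm long, about 45 g; origin at the centre of its lower end, its z axis runs along the spool to the upper end. Already stands upright in the yellow tray, anywhere within 35 mm of the middle of its length; it stays where it is
- rack: fixed wooden thread rack, base from x = -50 to 80 mm, y = -200 to 200 mm, 10 mm high; origin at table level under the pin feet, x away from the robot side, y along the row. Four 9 mm steel pins at y = -93, -31, 31, 93 mm rise from a sloping board at x = 0, z = 40 mm, leaning 35 degrees from vertical to -x (robot side), 32 mm long; a spool comes off only along its pin
- lamp: aluminium lamp over the rack, same origin and axes as the rack: a bar along y, 386 mm long, 26 wide, 14 thick, centred at x = -20, z = 205 mm, right over the spools, which so cannot be reached straight down, only along the pins. Two 12 mm posts at x = 55, y = -180 and 180 mm, with arms forward to the bar at its height
- red_tray_in (a point): red plastic tray, fixed to the table, 146 (x) x 100 (y) mm outside, 26 mm high, walls and floor 5 mm: inside 136 x 90 mm; this point is the centre of its inner floor, 5 mm above the table, x along its length, y across, z up
- blue_tray_in (a point): blue plastic tray, fixed to the table, 146 (x) x 100 (y) mm outside, 26 mm high, walls and floor 5 mm: inside 136 x 90 mm; this point is the centre of its inner floor, 5 mm above the table, x along its length, y across, z up
- yellow_tray_in (a point): yellow plastic tray, fixed to the table, 146 (x) x 100 (y) mm outside, 26 mm high, walls and floor 5 mm: inside 136 x 90 mm; this point is the centre of its inner floor, 5 mm above the table, x along its length, y across, z up
- pincushion: green domed pincushion, 54 mm across, 45 mm high with its pins; origin at the centre of its underside; stays
- button_jar: glass jar with metal cap, 48 mm across, 62 mm high; origin under its centre; stays
- chalk_tin: round chalk tin with green rim, 54 mm across, 25 mm high; origin under its centre; stays
- tape_case: grey square tape-measure case, 60 x 60 x 32 mm; origin under its centre; stays
- oil_bottle: small white oil bottle with orange cap, 38 mm across, 105 mm high; origin under its centre; stays
- shears: tailor's shears lying flat, 245 mm long and 14 mm high, black handles; origin at the pivot, x toward the points; stays

How it is judged:
By the outcome, as a careful person would: the job done as asked, in the order asked, and still so for the second after the job is handed in, with the robot touching nothing.
It also fails if it takes over 72 s, if anything falls off the work surface, if the arm or the gripper's body presses on something with over 40 N, if the wrist force passes 120 N, or if a joint passes its speed limit or range.

## Working session

There is one attempt and no reset: what is moved stays moved. The work goes in short steps, Python scripts to look and compute and a shell command to move; the robot and the scene stay as the last step left them, time stands still between calls to the robot, and variables do not carry over. Pictures are saved under pics/ and viewed, at most 10 in all, crops included, and the job is handed in when it is done.

```bash
ls; mkdir -p pics; python3 - <<'E'
from rig import bot, probe_bus, workorder, capture
import cv2,numpy as np
for n in("scene","top"):
    c=capture(n); cv2.imwrite(f"pics/{n}0.png",c["color"][:,:,::-1]); print(n,c["K"].tolist(),np.round(c["view"],4).tolist(),[k for k in c])
s=probe_bus.read_state();print(s)
E
```

```text
pics
rig.py
steer.py
scene [[584.2820505811227, 0.0, 319.1432274422887], [0.0, 584.2820505811227, 234.75916712989982], [0.0, 0.0, 1.0]] [[-0.0511, 0.9987, -0.0006, 0.0378], [-0.6958, -0.0352, 0.7174, 0.298], [0.7164, 0.037, 0.6967, -1.5391], [0.0, 0.0, 0.0, 1.0]] ['color', 'K', 'view']
top [[505.98326157370457, 0.0, 327.9642064708438], [0.0, 505.98326157370457, 235.67324977754407], [0.0, 0.0, 1.0]] [[-0.0033, -0.9999, -0.0133, 0.0178], [0.9872, -0.0054, 0.1592, -0.4641], [-0.1592, -0.0126, 0.9872, -1.2818], [0.0, 0.0, 0.0, 1.0]] ['color', 'K', 'view']
{'time_s': 0.1, 'joint_positions': array([ 5.68638616e+01,  3.02738206e+01,  8.21492927e+01, -5.66185395e-04,
        6.76891310e+01, -1.02253872e+01]), 'qvel': array([ 0.04923334, -0.18926873, -0.10887082,  0.01493071,  0.0179905 ,
       -0.08388584]), 'tau': array([ 8.83100211e-05, -4.40985847e+01, -1.77149802e+01,  6.35359087e-02,
        5.34088165e-02, -1.96845633e-05]), 'position': array([0.24289992, 0.57515171, 0.22166617]), 'tcp_rot': array([[-9.21113656e-01,  3.89292309e-01, -1.06321103e-03],
       [ 3.89293614e-01,  9.21112249e-01, -1.64544030e-03],
       [ 3.38779450e-04, -1.92953879e-03, -9.99998081e-01]]), 'force': array([ 0.26750439, -0.31565273, -0.06382486]), 'moment': array([-0.02207391, -0.00723168,  0.00152102]), 'grasp_force': 0.0, 'opening': 1.0017638206290165}
```

View pics/scene0.png

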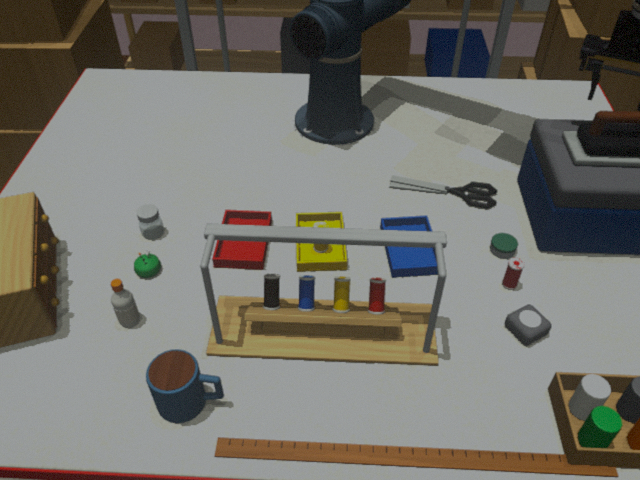

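View pics/top0.png

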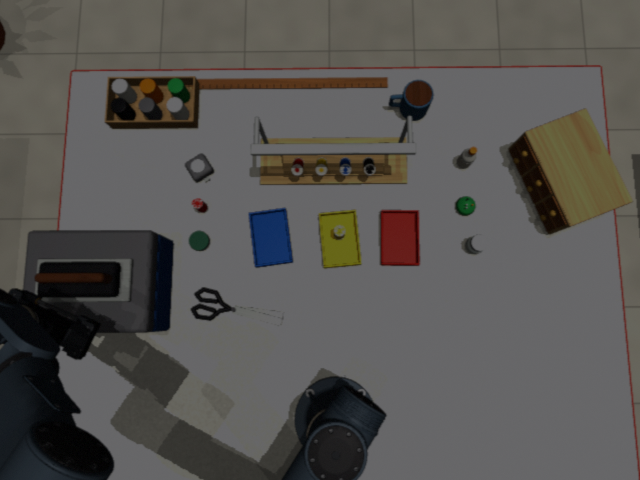

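The scene picture shows the rack pins in order black, blue, yellow and red, at columns 272, 307, 342 and 377. The loose red spool is at (512,273). The trays are red at 243, yellow at 321 and blue at 409. The top picture agrees: loose red at (198,205), rack at about (334,160), spool in the yellow tray at (339,232). Next I'll look at enlarged crops to measure.

```bash
python3 - <<'E'
import cv2
a=cv2.imread("pics/scene0.png");b=cv2.imread("pics/top0.png")
cv2.imwrite("pics/s1.png",cv2.resize(a[200:370,190:450],None,fx=3,fy=3,interpolation=cv2.INTER_CUBIC))
t=cv2.convertScaleAbs(b,alpha=1.8)
cv2.imwrite("pics/t1.png",cv2.resize(t[120:280,180:440],None,fx=3,fy=3,interpolation=cv2.INTER_CUBIC))
E
```

```text
(no output)
```

View pics/s1.png

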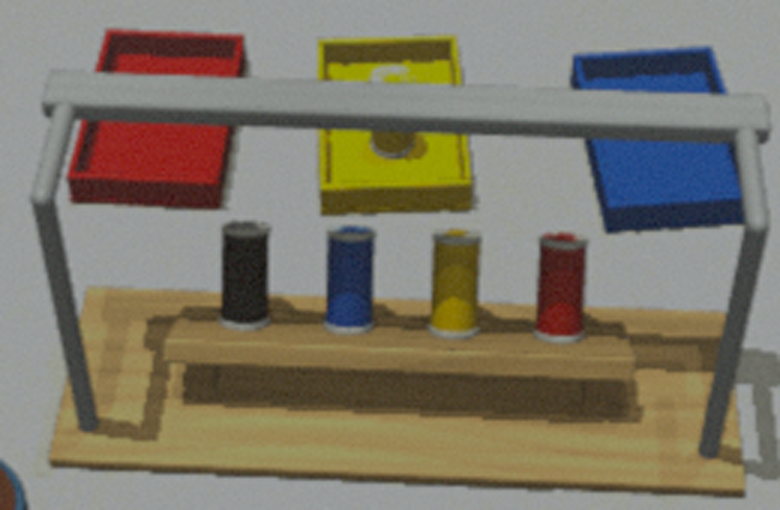

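View pics/t1.png

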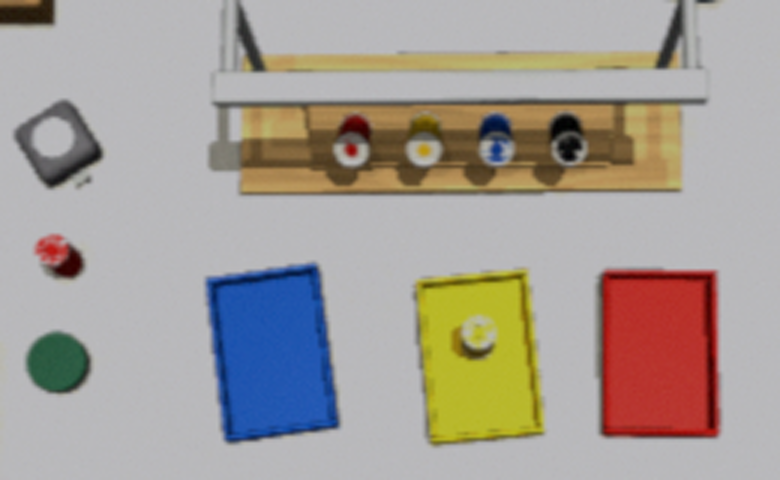

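The crops show the spools and trays clearly. Scene crop, spool tops: black (247,229), blue (351,234), yellow (456,236), red (564,239). Top crop, caps: red (352,152), yellow (424,151), blue (497,150), black (569,150). The loose red's cap is at (53,250), and the tray corners are readable.

```bash
cat > h.py <<'E'
import numpy as np, cv2
from scipy.optimize import least_squares
from scipy.spatial.transform import Rotation as R
from rig import bot, probe_bus, workorder, capture
D=np.diag([1.,-1,-1,1])
CAM={"scene":(np.array([[584.28205,0,319.14323],[0,584.28205,234.75917],[0,0,1]]),None),"top":(np.array([[505.98326,0,327.96421],[0,505.98326,235.67325],[0,0,1]]),None)}
def setup():
    for n in CAM:
        c=capture(n); CAM[n]=(c["K"],D@c["view"],c["color"])
def proj(n,P):
    K,V=CAM[n][:2]; P=np.atleast_2d(P); q=(V[:3,:3]@P.T).T+V[:3,3]; q=q@K.T; return q[:,:2]/q[:,2:]
def onplane(n,uv,z):
    K,V=CAM[n][:2]; d=V[:3,:3].T@np.linalg.inv(K)@np.r_[uv,1]; C=-V[:3,:3].T@V[:3,3]; return C+d*(z-C[2])/d[2]
def tri(us,ut):
    f=lambda P:np.r_[proj("scene",P)[0]-us,proj("top",P)[0]-ut]
    s=least_squares(f,[.55,0,.05]); return s.x,abs(s.fun).max()
S=lambda u,v:np.array([190+(u-1)/3,200+(v-1)/3]); T=lambda u,v:np.array([180+(u-1)/3,120+(v-1)/3])
def goal(Pt,Rt,s=None):
    "shift and rotvec in tool axes from the present pose"
    s=s or probe_bus.read_state(); p,r=s["position"],s["tcp_rot"]
    return np.round(r.T@(np.array(Pt)-p),4),np.round(R.from_matrix(r.T@Rt).as_rotvec(degrees=True),2)
E
python3 - <<'E'
from h import *
np.set_printoptions(precision=4,suppress=True)
setup()
for n,a,b in [("black",(247,229),(569,150)),("blue",(351,234),(497,150)),("yellow",(456,236),(424,151)),("red",(564,239),(352,152))]: print(n,tri(S(*a),T(*b)))
print("redb top",tri(np.array([516,263]),T(53,250)), "base",tri(np.array([511,286]),T(70,265)),onplane("top",T(53,250),.06))
print("yin",onplane("top",T(480,333),.065))
# rack fit
pts=[("top",T(240,191),(-.05,.2,0)),("top",T(681,191),(-.05,-.2,0)),("top",T(683,54),(.08,-.2,.01)),("top",T(244,55),(.08,.2,.01)),
("scene",S(88,288),(-.05,-.2,.01)),("scene",S(50,468),(.08,-.2,0)),("scene",S(742,495),(.08,.2,0)),
("scene",S(48,72),(-.033,-.193,.212)),("scene",S(768,96),(-.033,.193,.212)),("scene",S(762,138),(-.007,.193,.198)),("top",T(212,103),(-.033,.193,.198)),("top",T(707,101),(-.033,-.193,.198))]
def W(x,P): c,s=np.cos(x[2]),np.sin(x[2]); P=np.atleast_2d(P); return np.c_[x[0]+c*P[:,0]-s*P[:,1],x[1]+s*P[:,0]+c*P[:,1],P[:,2]]
f=lambda x:np.concatenate([proj(n,W(x,P))[0]-uv for n,uv,P in pts])
s=least_squares(f,[.6,0,0],loss="soft_l1"); print("rack",s.x,np.degrees(s.x[2]));print(f(s.x).reshape(-1,2).round(1).tolist())
print("feet",W(s.x,[(0,y,.04) for y in(-.093,-.031,.031,.093)]))
for n,c in {"blue":[(207,280),(318,265),(338,427),(226,440)],"yellow":[(416,283),(526,270),(544,432),(431,443)],"red":[(603,270),(716,271),(718,436),(601,435)]}.items():
    q=np.array([onplane("top",T(*p),.026) for p in c]); d=(q[0]+q[1]-q[2]-q[3])/2; print(n,q.mean(0),"len",np.linalg.norm(d),"yaw",np.degrees(np.arctan2(d[1],d[0])))
for n,p,z in[("tin",(58,362),.025),("case",(58,140),.032)]:print(n,onplane("top",T(*p),z))
for p in[(172,237),(172,330),(27,232)]:print("box z.2",onplane("top",p,.2))
for p in[(548,250),(640,243),(522,168)]:print("box z0 scene",onplane("scene",p,0))
E
```

```text
black (array([ 0.6267, -0.0899,  0.0865]), np.float64(0.564621163880247))
blue (array([ 0.6273, -0.0284,  0.0862]), np.float64(0.5840368691690401))
yellow (array([0.6266, 0.0335, 0.0872]), np.float64(0.4171632528508553))
red (array([0.6261, 0.0961, 0.0875]), np.float64(0.8680409633938098))
redb top (array([0.5486, 0.3569, 0.0606]), np.float64(0.9721033302619446)) base (array([ 0.5496,  0.3609, -0.0036]), np.float64(1.724258567927052)) [0.5483 0.3545 0.06  ]
yin [ 0.4725 -0.0146  0.065 ]
rack [ 0.6621  0.0024 -0.0002] -0.011194039360847854
[[-0.0, 1.4], [-0.3, 0.4], [-1.8, -0.9], [-1.0, -0.1], [-1.1, -0.5], [-0.9, 0.8], [0.2, 1.9], [-0.5, -0.6], [-0.9, -0.3], [1.4, 3.5], [0.1, 1.9], [-0.3, 1.4]]
feet [[ 0.6621 -0.0906  0.04  ]
 [ 0.6621 -0.0286  0.04  ]
 [ 0.6621  0.0334  0.04  ]
 [ 0.6621  0.0954  0.04  ]]
blue [0.463  0.1675 0.026 ] len 0.14442566871767903 yaw 7.662539640520979
yellow [ 0.4585 -0.0141  0.026 ] len 0.14335262958848158 yaw 5.385453604123198
red [ 0.4612 -0.1718  0.026 ] len 0.14610994900855845 yaw -1.475754596739246
tin [0.4556 0.356  0.025 ]
case [0.6556 0.3617 0.032 ]
box z.2 [0.4368 0.3708 0.2   ]
box z.2 [0.2273 0.3612 0.2   ]
box z.2 [0.4503 0.7067 0.2   ]
box z0 scene [0.4502 0.4557 0.    ]
box z0 scene [0.4199 0.6513 0.    ]
box z0 scene [0.1759 0.4566 0.    ]
```

The measurements agree: rack yaw is about 0, and the spools lean about 37°. I'll take the loose red spool first.

```bash
cat >> h.py <<'E'
def yaw(y):  # tool straight down, closing line along y
    y=np.r_[y,0.]/np.linalg.norm(y); z=np.array([0,0,-1.]); return np.c_[np.cross(y,z),y,z]
def tilt(a): # along a pin
    a=np.radians(a); z=np.array([np.sin(a),0,-np.cos(a)]); y=np.array([0,1.,0]); return np.c_[np.cross(y,z),y,z]
def plan(*W):
    s=probe_bus.read_state()
    for P,Rt in W:
        a,b=goal(P,Rt,s); print(*a,*b,"| n>=",int(np.ceil(max(np.linalg.norm(a)/.05,np.linalg.norm(b)/8.59))))
E
python3 -c "
from h import *
Y=yaw([.6,.8]);s=probe_bus.read_state()
plan((s['position']+[0,0,.08],s['tcp_rot']),((.549,.357,.3),Y),((.549,.357,.021),Y))"
```

```text
0.0 -0.0001 -0.08 0.0 0.0 0.0 | n>= 2
-0.3668 -0.0821 -0.0781 -0.08 -0.0 13.96 | n>= 8
-0.3669 -0.0817 0.2009 -0.08 -0.0 13.96 | n>= 9
```

Careful with the scale: shifts go in shares of 0.6 m and turns go in shares of 120 degrees. That gives: -0.367 m is -0.6117, 0.12 m is 0.2, 14 degrees is 0.1167.

```bash
python3 steer.py '[[[0, 0, -0.1333], [0, 0, 0], 0.5], [[0, 0, -0.1333], [0, 0, 0], 0.5], [[-0.6117, -0.1367, -0.1333], [0, 0, 0.1167], 0.5], [[-0.6117, -0.1367, -0.1333], [0, 0, 0.1167], 0.5], [[-0.6117, -0.1367, -0.1333], [0, 0, 0.1167], 0.5], [[-0.6117, -0.1367, -0.1333], [0, 0, 0.1167], 0.5], [[-0.6117, -0.1367, -0.1333], [0, 0, 0.1167], 0.5], [[-0.6117, -0.1367, -0.1333], [0, 0, 0.1167], 0.5], [[-0.6117, -0.1367, -0.1333], [0, 0, 0.1167], 0.5], [[-0.6117, -0.1367, -0.1333], [0, 0, 0.1167], 0.5], [[-0.6117, -0.1367, -0.1333], [0, 0, 0.1167], 0.5], [[-0.6117, -0.1367, -0.1333], [0, 0, 0.1167], 0.5], [[-0.6117, -0.1367, 0.2], [0, 0, 0.1167], 0.5], [[-0.6117, -0.1367, 0.2], [0, 0, 0.1167], 0.5], [[-0.6117, -0.1367, 0.2], [0, 0, 0.1167], 0.5], [[-0.6117, -0.1367, 0.2], [0, 0, 0.1167], 0.5], [[-0.6117, -0.1367, 0.2], [0, 0, 0.1167], 0.5], [[-0.6117, -0.1367, 0.2], [0, 0, 0.1167], 0.5]]'
python3 -c "
from h import *
plan(((.549,.357,.021),yaw([.6,.8])))
import cv2
a=capture('scene')['color'][:,:,::-1];b=cv2.convertScaleAbs(capture('top')['color'][:,:,::-1],alpha=1.8)
cv2.imwrite('pics/g1.png',np.hstack([cv2.resize(a[180:340,440:600],(400,400)),cv2.resize(b[130:290,120:280],(400,400))]))"
```

```text
time_s: 2.0
position: [0.5481, 0.3584, 0.1025]
tcp_rot: [[-0.801, 0.599, -0.002], [0.599, 0.801, -0.001], [0.001, -0.002, -1.0]]
force: [0.2, 0.1, 0.8]
opening: 0.505
grasp_force: 0.0
-0.0017 -0.0004 0.0815 -0.09 -0.07 0.06 | n>= 2
```

View pics/g1.png

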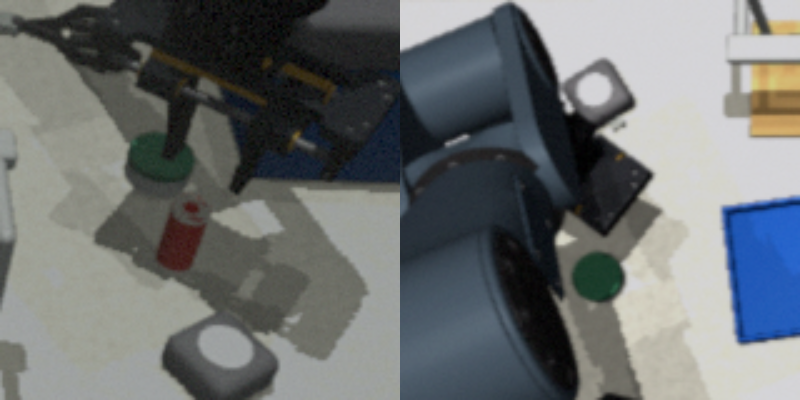

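The picture shows the open fingers either side of the loose red spool at left-panel (182,232), clear of the tin and the tape case. I'll lower and grip.

Scaled: 0.081 m is 0.135, 0.07 m is 0.1167.

```bash
python3 steer.py '[[[-0.0017, 0, 0.0667], [0, 0, 0], 0.5], [[-0.0017, 0, 0.1167], [0, 0, 0], 0.5], [[-0.0017, 0, 0.135], [0, 0, 0], 0.5], [[-0.0017, 0, 0.135], [0, 0, 0], 0.5], [[-0.0017, 0, 0.135], [0, 0, 0], 0], [[-0.0017, 0, 0.135], [0, 0, 0], 0], [[-0.0017, 0, 0.135], [0, 0, 0], 0], [[-0.0017, 0, 0.135], [0, 0, 0], 0], [[-0.0017, 0, 0.135], [0, 0, 0], 0], [[-0.0017, 0, 0.135], [0, 0, 0], 0]]'
python3 -c "
from h import *
s=probe_bus.read_state();Y=tilt(0)
plan((s['position']+[0,0,.15],s['tcp_rot']),((.425,-.172,.17),Y),((.425,-.172,.027),Y))"
```

```text
time_s: 3.1
position: [0.5514, 0.3573, 0.0235]
tcp_rot: [[-0.8, 0.6, 0.003], [0.6, 0.8, 0.001], [-0.002, 0.003, -1.0]]
force: [-0.7, -0.2, 5.9]
opening: 0.313
grasp_force: 30.0
-0.0002 0.0004 -0.15 0.0 0.0 0.0 | n>= 4
-0.217 -0.4987 -0.1475 0.12 0.14 -36.9 | n>= 12
-0.2167 -0.4991 -0.0045 0.12 0.14 -36.9 | n>= 11
```

Scaled: -0.499 m is -0.8317, -0.217 m is -0.3617, -36.9 degrees is -0.3075.

```bash
python3 steer.py '[[[0, 0, -0.0833], [0, 0, 0], 0], [[0, 0, -0.1667], [0, 0, 0], 0], [[0, 0, -0.25], [0, 0, 0], 0], [[0, 0, -0.25], [0, 0, 0], 0], [[-0.3617, -0.8317, -0.25], [0, 0, -0.3075], 0], [[-0.3617, -0.8317, -0.25], [0, 0, -0.3075], 0], [[-0.3617, -0.8317, -0.25], [0, 0, -0.3075], 0], [[-0.3617, -0.8317, -0.25], [0, 0, -0.3075], 0], [[-0.3617, -0.8317, -0.25], [0, 0, -0.3075], 0], [[-0.3617, -0.8317, -0.25], [0, 0, -0.3075], 0], [[-0.3617, -0.8317, -0.25], [0, 0, -0.3075], 0], [[-0.3617, -0.8317, -0.25], [0, 0, -0.3075], 0], [[-0.3617, -0.8317, -0.25], [0, 0, -0.3075], 0], [[-0.3617, -0.8317, -0.25], [0, 0, -0.3075], 0], [[-0.3617, -0.8317, -0.25], [0, 0, -0.3075], 0], [[-0.3617, -0.8317, -0.25], [0, 0, -0.3075], 0], [[-0.3617, -0.8317, -0.25], [0, 0, -0.3075], 0], [[-0.3617, -0.8317, -0.0833], [0, 0, -0.3075], 0], [[-0.3617, -0.8317, -0.0833], [0, 0, -0.3075], 0], [[-0.3617, -0.8317, -0.0833], [0, 0, -0.3075], 0]]'
python3 -c "
from h import *
plan(((.425,-.172,.030),tilt(0)))"
```

```text
time_s: 5.1
position: [0.4194, -0.1675, 0.0651]
tcp_rot: [[-1.0, -0.002, -0.015], [-0.002, 1.0, 0.011], [0.015, 0.011, -1.0]]
force: [-0.7, 0.8, -0.2]
opening: 0.312
grasp_force: 30.0
-0.0061 -0.005 0.0349 0.65 -0.87 0.11 | n>= 1
```

```bash
python3 steer.py '[[[0, 0, 0], [0, 0, 0], 0], [[0, 0, 0], [0, 0, 0], 0], [[0, 0, 0], [0, 0, 0], 0]]'
python3 -c "
from h import *
plan(((.425,-.172,.030),tilt(0)))"
```

```text
time_s: 5.4
position: [0.4258, -0.1732, 0.0746]
tcp_rot: [[-1.0, -0.001, 0.005], [-0.001, 1.0, -0.004], [-0.005, -0.004, -1.0]]
force: [0.2, 0.1, -0.5]
opening: 0.313
grasp_force: 30.0
0.0011 0.0014 0.0446 -0.22 0.31 0.06 | n>= 1
```

Scaled: 0.046 m is 0.0767, 0.038 m is 0.0633.

```bash
python3 steer.py '[[[0.0017, 0.0017, 0.0417], [0, 0, 0], 0], [[0.0017, 0.0017, 0.0633], [0, 0, 0], 0], [[0.0017, 0.0017, 0.0767], [0, 0, 0], 0], [[0.0017, 0.0017, 0.0767], [0, 0, 0], 0], [[0.0017, 0.0017, 0.0767], [0, 0, 0], 0]]'
python3 -c "
from h import *
print(probe_bus.read_state()['force'])"
```

```text
time_s: 5.9
position: [0.4241, -0.1723, 0.0271]
tcp_rot: [[-1.0, -0.0, 0.003], [-0.0, 1.0, -0.002], [-0.003, -0.002, -1.0]]
force: [-0.4, 0.0, 0.0]
opening: 0.313
grasp_force: 30.0
[-0.35130096  0.01749166  0.03841609]
```

Scaled: 0.002 m is 0.0033.

```bash
python3 steer.py '[[[0, 0, 0], [0, 0, 0], 0], [[0, 0, 0], [0, 0, 0], 0], [[0, 0, 0.0033], [0, 0, 0], 0], [[0, 0, 0.0033], [0, 0, 0], 0], [[0, 0, 0.0033], [0, 0, 0], 0]]'

```

```text
time_s: 6.4
position: [0.4241, -0.1723, 0.0267]
tcp_rot: [[-1.0, -0.0, 0.004], [-0.0, 1.0, -0.003], [-0.004, -0.003, -1.0]]
force: [-2.6, 1.1, 25.8]
opening: 0.312
grasp_force: 30.0
```

Scaled: -0.18 m is -0.3, -0.15 m is -0.25.

```bash
cat >> h.py <<'E'
a37=np.radians(37);U=np.array([-np.sin(a37),0,np.cos(a37)])
PIN=lambda y,d:np.array([.6624,y,.039])+(.022+d)*U
E
python3 steer.py '[[[0, 0, -0.0033], [0, 0, 0], 0.5], [[0, 0, -0.0033], [0, 0, 0], 0.5], [[0, 0, -0.0033], [0, 0, 0], 0.5], [[0, 0, -0.0033], [0, 0, 0], 0.5], [[0, 0, -0.0833], [0, 0, 0], 0.5], [[0, 0, -0.1667], [0, 0, 0], 0.5], [[0, 0, -0.25], [0, 0, 0], 0.5], [[0, 0, -0.3], [0, 0, 0], 0.5], [[0, 0, -0.3], [0, 0, 0], 0.5]]'
python3 -c "
from h import *
plan((PIN(.0957,.15),tilt(37)),(PIN(.0957,.07),tilt(37)))"
```

```text
time_s: 7.3
position: [0.4255, -0.1732, 0.2073]
tcp_rot: [[-1.0, -0.0, 0.008], [-0.0, 1.0, -0.006], [-0.008, -0.006, -1.0]]
force: [-0.4, -0.0, -0.7]
opening: 0.499
grasp_force: 0.0
-0.1333 0.2691 0.0305 -0.31 -36.56 0.12 | n>= 7
-0.1809 0.2694 0.0947 -0.31 -36.56 0.12 | n>= 7
```

Scaled: 0.269 m is 0.4483, -0.181 m is -0.3017, -37 degrees is -0.3083.

```bash
python3 steer.py '[[[-0.2217, 0.4483, 0.05], [0, -0.3083, 0], 0.5], [[-0.2217, 0.4483, 0.05], [0, -0.3083, 0], 0.5], [[-0.2217, 0.4483, 0.05], [0, -0.3083, 0], 0.5], [[-0.2217, 0.4483, 0.05], [0, -0.3083, 0], 0.5], [[-0.2217, 0.4483, 0.05], [0, -0.3083, 0], 0.5], [[-0.2217, 0.4483, 0.05], [0, -0.3083, 0], 0.5], [[-0.2217, 0.4483, 0.05], [0, -0.3083, 0], 0.5], [[-0.2217, 0.4483, 0.05], [0, -0.3083, 0], 0.5], [[-0.2217, 0.4483, 0.05], [0, -0.3083, 0], 0.5], [[-0.2217, 0.4483, 0.05], [0, -0.3083, 0], 0.5], [[-0.3017, 0.4483, 0.1567], [0, -0.3083, 0], 0.5], [[-0.3017, 0.4483, 0.1567], [0, -0.3083, 0], 0.5], [[-0.3017, 0.4483, 0.1567], [0, -0.3083, 0], 0.5], [[-0.3017, 0.4483, 0.1567], [0, -0.3083, 0], 0.5], [[-0.3017, 0.4483, 0.1567], [0, -0.3083, 0], 0.5], [[-0.3017, 0.4483, 0.1567], [0, -0.3083, 0], 0.5]]'
python3 -c "
from h import *
plan((PIN(.0957,.0),tilt(37)))
import cv2
a=capture('scene')['color'][:,:,::-1];b=cv2.convertScaleAbs(capture('top')['color'][:,:,::-1],alpha=1.8)
cv2.imwrite('pics/g2.png',np.hstack([cv2.resize(a[200:340,260:400],(400,400)),cv2.resize(b[110:280,250:420],(400,400))]))"
```

```text
time_s: 8.9
position: [0.6169, 0.1016, 0.1326]
tcp_rot: [[-0.824, 0.005, 0.567], [0.001, 1.0, -0.008], [-0.567, -0.006, -0.824]]
force: [0.0, 0.7, 0.3]
opening: 0.502
grasp_force: 0.0
0.0165 -0.0053 0.081 -0.45 -2.46 -0.05 | n>= 2
```

View pics/g2.png

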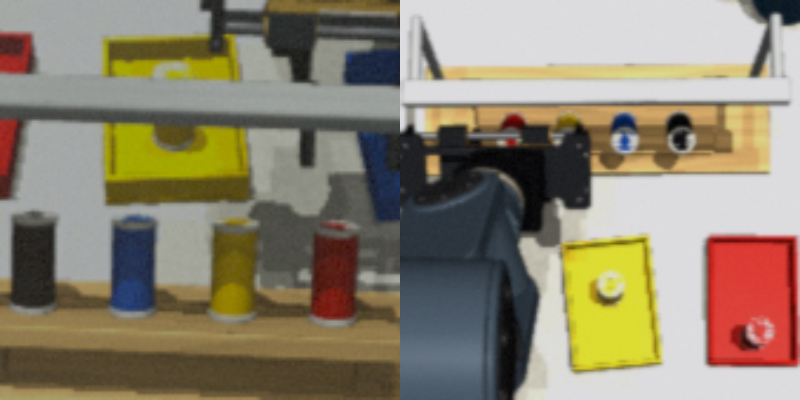

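The red spool stands in the red tray at right-panel (760,330). The gripper is in front of the lamp bar, not yet settled. I'll hold, then measure.

```bash
python3 steer.py '[[[0, 0, 0], [0, 0, 0], 0.5], [[0, 0, 0], [0, 0, 0], 0.5], [[0, 0, 0], [0, 0, 0], 0.5]]'
python3 -c "
from h import *
plan((PIN(.0957,.0),tilt(37)))"
```

```text
time_s: 9.3
position: [0.6178, 0.1024, 0.1319]
tcp_rot: [[-0.824, 0.004, 0.567], [0.0, 1.0, -0.007], [-0.567, -0.006, -0.824]]
force: [0.1, 0.4, 0.0]
opening: 0.501
grasp_force: 0.0
0.0169 -0.0062 0.0799 -0.41 -2.46 0.01 | n>= 2
```

Scaled: 0.017 m is 0.0283, -0.006 m is -0.01, -2.5 degrees is -0.0208.

```bash
python3 steer.py '[[[0.0283, -0.01, 0.0083], [0, -0.0208, 0], 0.5], [[0.0283, -0.01, 0.0083], [0, -0.0208, 0], 0.5], [[0.0283, -0.01, 0.0083], [0, -0.0208, 0], 0.5], [[0.0283, -0.01, 0.0083], [0, -0.0208, 0], 0.5], [[0.0283, -0.01, 0.0083], [0, -0.0208, 0], 0.5]]'
python3 -c "
from h import *
plan((PIN(.0957,.0),tilt(37)))"
```

```text
time_s: 9.8
position: [0.6181, 0.0993, 0.1368]
tcp_rot: [[-0.82, 0.006, 0.572], [0.0, 1.0, -0.01], [-0.573, -0.008, -0.82]]
force: [-0.0, -0.1, 0.1]
opening: 0.495
grasp_force: 0.0
0.0205 -0.0028 0.0836 -0.58 -2.07 -0.0 | n>= 2
```

```bash
python3 -c "
from h import *
s=probe_bus.read_state();print(s['joint_positions'],s['force'],s['tau'])"
```

```text
[-1.11338262e+00  3.18531608e+01  1.13199851e+02  7.26263409e+01
  5.82557922e-02 -1.63524492e+02] [-0.02699548 -0.12267061  0.0606085 ] [-5.86614828e-03 -3.68871081e+01 -9.27471578e+00 -1.98174804e-02
 -6.23176564e-01 -2.17123370e-02]
```

The wrist has run into its limits: j5 is at 0 and j6 at -163. The spool can pivot between the pads about y, so a flatter tool tilt of about 28° will still grip it. I'll back off and unwind first.

Scaled: -0.06 m is -0.1, -0.04 m is -0.0667, 14 degrees is 0.1167.

```bash
python3 steer.py '[[[0, 0, -0.0667], [0, 0, 0], 0.5], [[0, 0, -0.1], [0, 0.0667, 0], 0.5], [[0, 0, -0.1], [0, 0.1167, 0], 0.5], [[0, 0, -0.1], [0, 0.1167, 0], 0.5], [[0, 0, -0.1], [0, 0.1167, 0], 0.5], [[0, 0, -0.1], [0, 0.1167, 0], 0.5], [[0, 0, -0.1], [0, 0.1167, 0], 0.5], [[0, 0, -0.1], [0, 0.1167, 0], 0.5]]'
python3 -c "
from h import *
s=probe_bus.read_state();print(s['joint_positions'])
plan((PIN(.0957,.1),tilt(22)))"
```

```text
time_s: 10.6
position: [0.5837, 0.1006, 0.1858]
tcp_rot: [[-0.934, 0.005, 0.358], [0.002, 1.0, -0.008], [-0.358, -0.006, -0.934]]
force: [-0.0, -1.2, 0.1]
opening: 0.502
grasp_force: 0.0
[ -0.97430315  24.52972025 105.19351299  -0.19305273  29.28977954
 -90.61681337]
0.0127 -0.0045 0.0481 -0.44 -1.02 -0.12 | n>= 1
```

```bash
cat >> h.py <<'E'
def GP(y,d,t,g=.041):  # TCP pose: grasp point g up the spool, backed off d along it, tool tilted t
    Rt=tilt(t); return np.array([.6624,y,.039])+(g+d)*U+.019*Rt[:,2],Rt
E
python3 -c "
from h import *
plan(GP(.0957,.07,27),GP(.0957,0,27))"
```

```text
0.0077 -0.0043 0.0775 -0.45 -6.02 -0.1 | n>= 2
-0.0116 -0.0037 0.1448 -0.45 -6.02 -0.1 | n>= 3
```

Scaled: 0.077 m is 0.1283, 0.04 m is 0.0667, -6 degrees is -0.05.

```bash
python3 steer.py '[[[0.0133, -0.0067, 0.0667], [-0.0042, -0.05, 0], 0.5], [[0.0133, -0.0067, 0.1283], [-0.0042, -0.05, 0], 0.5], [[0.0133, -0.0067, 0.1283], [-0.0042, -0.05, 0], 0.5], [[0.0133, -0.0067, 0.1283], [-0.0042, -0.05, 0], 0.5], [[0.0133, -0.0067, 0.1283], [-0.0042, -0.05, 0], 0.5]]'
python3 -c "
from h import *
s=probe_bus.read_state();print(s['joint_positions'])
plan(GP(.0957,0,27))"
```

```text
time_s: 11.1
position: [0.6046, 0.0953, 0.1135]
tcp_rot: [[-0.89, 0.002, 0.456], [0.002, 1.0, -0.001], [-0.456, -0.0, -0.89]]
force: [-0.2, -0.4, 1.0]
opening: 0.5
grasp_force: 0.0
[ -1.89290093  32.92794074 110.42265162   4.80045314   9.5563895
 -96.30209802]
-0.0103 0.0005 0.0713 -0.07 0.14 -0.12 | n>= 2
```

```bash
cat >> h.py <<'E'
DATA=[(30.2738,82.1493,67.689,.2429,.57515,.22167),(31.8532,113.1999,.058,.6181,.0993,.1368),(24.5297,105.1935,29.29,.5837,.1006,.1858),(32.9279,110.4227,9.52,.6046,.0953,.1135)]
def fk(x,q2,q3,q5):
    a,b,c=np.radians([q2,q2+q3,q2+q3+q5]); 
    return np.array([x[0]+x[2]*np.sin(a)+x[3]*np.sin(b)+x[4]*np.cos(b)+x[5]*np.sin(c), x[1]+x[2]*np.cos(a)+x[3]*np.cos(b)-x[4]*np.sin(b)+x[5]*np.cos(c)])
def fitres(x):
    r=[]
    for q2,q3,q5,X,Y,Z in DATA: r+=list(fk(x,q2,q3,q5)-[np.sqrt(X*X+Y*Y-x[6]**2),Z])
    return np.r_[np.array(r)*1000, (x-X0)*np.array([5,5,5,5,5,5,0])*2]
X0=np.array([0,.25,.42,.38,0,.27,.105])
FX=least_squares(fitres,X0).x
def ik(P,t):
    rho=np.sqrt(P[0]**2+P[1]**2-FX[6]**2)
    s=least_squares(lambda q:np.r_[(fk(FX,q[0],q[1],180-t-q[0]-q[1])-[rho,P[2]])*1000],[33,110]); return s.x,180-t-s.x.sum(),abs(s.fun).max()
E
python3 -c "
from h import *
print(FX.round(3),fitres(FX)[:8].round(1))
for y in(.0957,.0335,-.0285):
  for t,g in((27,.041),(24,.041),(24,.05),(22,.05),(20,.05),(0,.05)): print(y,t,g,[ [np.round(v,1) for v in ik(GP(y,d,t,g)[0],t)[:2]] for d in(0,.07)])"
```

```text
[0.017 0.266 0.579 0.385 0.108 0.298 0.039] [-0.  -0.   0.1 -0.4  0.1  0.  -0.1  0.4]
0.0957 27 0.041 [[array([ 41.2, 105.9]), np.float64(5.9)], [array([ 33.3, 110.5]), np.float64(9.3)]]
0.0957 24 0.041 [[array([ 41. , 103.9]), np.float64(11.2)], [array([ 33.2, 108.4]), np.float64(14.5)]]
0.0957 24 0.05 [[array([ 40. , 104.5]), np.float64(11.5)], [array([ 32.1, 108.9]), np.float64(15.0)]]
0.0957 22 0.05 [[array([ 40. , 103.1]), np.float64(14.9)], [array([ 32.1, 107.5]), np.float64(18.4)]]
0.0957 20 0.05 [[array([ 40. , 101.7]), np.float64(18.3)], [array([ 32.2, 106.1]), np.float64(21.7)]]
0.0957 0 0.05 [[array([43.2, 86.9]), np.float64(49.9)], [array([36. , 91.6]), np.float64(52.4)]]
0.0335 27 0.041 [[array([ 41. , 106.8]), np.float64(5.2)], [array([ 33. , 111.4]), np.float64(8.6)]]
0.0335 24 0.041 [[array([ 40.7, 104.8]), np.float64(10.5)], [array([ 32.9, 109.3]), np.float64(13.8)]]
0.0335 24 0.05 [[array([ 39.8, 105.4]), np.float64(10.8)], [array([ 31.8, 109.8]), np.float64(14.4)]]
0.0335 22 0.05 [[array([ 39.7, 104. ]), np.float64(14.3)], [array([ 31.8, 108.4]), np.float64(17.8)]]
0.0335 20 0.05 [[array([ 39.7, 102.6]), np.float64(17.7)], [array([ 31.9, 107. ]), np.float64(21.1)]]
0.0335 0 0.05 [[array([42.8, 87.9]), np.float64(49.3)], [array([35.6, 92.6]), np.float64(51.8)]]
-0.0285 27 0.041 [[array([ 41. , 106.8]), np.float64(5.2)], [array([ 33. , 111.4]), np.float64(8.6)]]
-0.0285 24 0.041 [[array([ 40.7, 104.8]), np.float64(10.5)], [array([ 32.8, 109.4]), np.float64(13.8)]]
-0.0285 24 0.05 [[array([ 39.8, 105.4]), np.float64(10.8)], [array([ 31.8, 109.9]), np.float64(14.4)]]
-0.0285 22 0.05 [[array([ 39.7, 104.1]), np.float64(14.2)], [array([ 31.8, 108.5]), np.float64(17.7)]]
-0.0285 20 0.05 [[array([ 39.7, 102.7]), np.float64(17.6)], [array([ 31.9, 107.1]), np.float64(21.1)]]
-0.0285 0 0.05 [[array([42.8, 87.9]), np.float64(49.2)], [array([35.6, 92.7]), np.float64(51.7)]]
```

The fit says a tilt of 26°, gripping 47 mm up the spool, keeps j5 positive and clears the lamp by about 11 mm. I'll go in for red_a.

```bash
python3 -c "
from h import *
plan(GP(.0957,.05,26,.047),GP(.0957,0.02,26,.047),GP(.0957,0,26,.047))"
```

```text
-0.0004 0.0004 0.0161 -0.07 1.14 -0.12 | n>= 1
-0.0056 0.0004 0.0457 -0.07 1.14 -0.12 | n>= 1
-0.009 0.0005 0.0654 -0.07 1.14 -0.12 | n>= 2
```

Careful with the scale: shifts go in shares of 0.6 m and turns go in shares of 120 degrees. That gives: 0.046 m is 0.0767, 0.016 m is 0.0267, 1.1 degrees is 0.0092.

```bash
python3 steer.py '[[[0, 0, 0.0267], [0, 0.0092, 0], 0.5], [[-0.0093, 0, 0.0767], [0, 0.0092, 0], 0.5], [[-0.0093, 0, 0.0767], [0, 0.0092, 0], 0.5], [[-0.0093, 0, 0.0767], [0, 0.0092, 0], 0.5], [[-0.0093, 0, 0.0767], [0, 0.0092, 0], 0.5]]'
python3 -c "
from h import *
s=probe_bus.read_state();print(s['joint_positions'])
plan(GP(.0957,0,26,.047))
import cv2
a=capture('scene')['color'][:,:,::-1];b=cv2.convertScaleAbs(capture('top')['color'][:,:,::-1],alpha=1.8)
cv2.imwrite('pics/g3.png',np.hstack([cv2.resize(a[200:340,280:420],(400,400)),cv2.resize(b[110:210,250:350],(400,400))]))"
```

```text
time_s: 11.6
position: [0.6297, 0.0953, 0.0752]
tcp_rot: [[-0.899, 0.002, 0.438], [0.002, 1.0, -0.001], [-0.438, -0.0, -0.899]]
force: [0.5, -0.5, 0.0]
opening: 0.495
grasp_force: 0.0
[ -1.77800967  38.13671224 107.11708913   4.66489931   8.79564484
 -96.10070033]
-0.0046 0.0004 0.0198 -0.07 -0.01 -0.11 | n>= 1
```

View pics/g3.png

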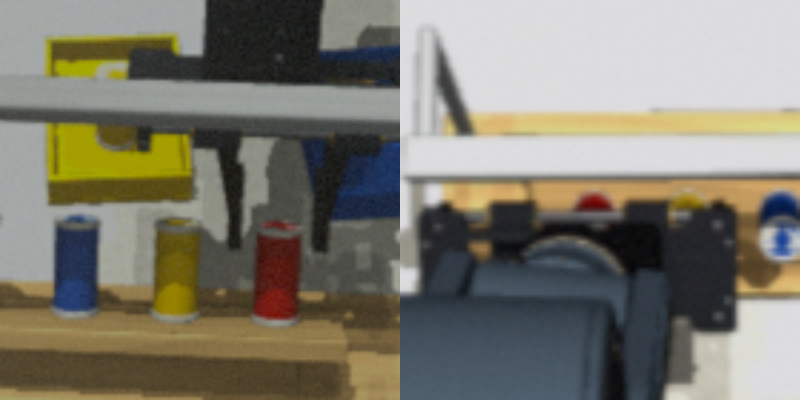

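The fingers sit either side of the red spool, at left-panel columns 235 and 322 with the spool at 278, and the body is clear of the bar. I'll grip and draw it off along the pin.

Scaled: 0.02 m is 0.0333, -0.0046 m is -0.0077.

```bash
python3 steer.py '[[[-0.0077, 0, 0.0333], [0, 0, 0], 0.5], [[-0.0077, 0, 0.0333], [0, 0, 0], 0.5], [[-0.0077, 0, 0.0333], [0, 0, 0], 0], [[-0.0077, 0, 0.0333], [0, 0, 0], 0], [[-0.0077, 0, 0.0333], [0, 0, 0], 0], [[-0.0077, 0, 0.0333], [0, 0, 0], 0], [[-0.0077, 0, 0.0333], [0, 0, 0], 0]]'
python3 -c "
from h import *
s=probe_bus.read_state();p=s['position'];r=s['tcp_rot'];a=np.radians(35);u=np.array([-np.sin(a),0,np.cos(a)])
plan(*[(p+d*u,r) for d in(.02,.06)],(p+.1*u,r))"
```

```text
time_s: 12.4
position: [0.6421, 0.0954, 0.0573]
tcp_rot: [[-0.9, 0.002, 0.436], [0.002, 1.0, -0.001], [-0.436, -0.0, -0.9]]
force: [-2.5, 1.7, 4.7]
opening: 0.306
grasp_force: 30.0
0.0032 -0.0 -0.0197 0.0 0.0 0.0 | n>= 1
0.0096 -0.0001 -0.0592 0.0 0.0 0.0 | n>= 2
0.0159 -0.0001 -0.0987 0.0 0.0 0.0 | n>= 2
```

Scaled: -0.1 m is -0.1667, -0.06 m is -0.1.

```bash
python3 steer.py '[[[0.0053, 0, -0.0333], [0, 0, 0], 0], [[0.01, 0, -0.0667], [0, 0, 0], 0], [[0.016, 0, -0.1], [0, 0, 0], 0], [[0.0267, 0, -0.1667], [0, 0, 0], 0], [[0.0267, 0, -0.1667], [0, 0, 0], 0], [[0.0267, 0, -0.1667], [0, 0, 0], 0], [[0.0267, 0, -0.1667], [0, 0, 0], 0]]'
cat >> h.py <<'E'
def place(x,y,dz,g=.047,t=-11): Rt=tilt(t); return np.array([x,y,.005+dz+g])+.019*Rt[:,2],Rt
E
python3 -c "
from h import *
print(probe_bus.read_state()['joint_positions'])
p,r=place(.497,-.172,.15);plan((p,r),place(.497,-.172,.03))"
```

```text
time_s: 13.1
position: [0.585, 0.0951, 0.1393]
tcp_rot: [[-0.9, 0.003, 0.436], [0.002, 1.0, -0.001], [-0.436, -0.0, -0.9]]
force: [-0.2, -0.0, -0.9]
opening: 0.301
grasp_force: 30.0
[ -1.97447016  29.03982481 111.17807468   3.22369555  13.9840857
 -94.76807254]
0.0627 -0.2673 -0.0792 -0.03 36.83 -0.16 | n>= 6
0.115 -0.2673 0.0288 -0.03 36.83 -0.16 | n>= 6
```

Scaled: -0.267 m is -0.445, 0.115 m is 0.1917, 36.9 degrees is 0.3075.

```bash
python3 steer.py '[[[0.105, -0.445, -0.1317], [0, 0.3075, 0], 0], [[0.105, -0.445, -0.1317], [0, 0.3075, 0], 0], [[0.105, -0.445, -0.1317], [0, 0.3075, 0], 0], [[0.105, -0.445, -0.1317], [0, 0.3075, 0], 0], [[0.105, -0.445, -0.1317], [0, 0.3075, 0], 0], [[0.105, -0.445, -0.1317], [0, 0.3075, 0], 0], [[0.105, -0.445, -0.1317], [0, 0.3075, 0], 0], [[0.105, -0.445, -0.1317], [0, 0.3075, 0], 0], [[0.105, -0.445, -0.1317], [0, 0.3075, 0], 0], [[0.105, -0.445, -0.1317], [0, 0.3075, 0], 0], [[0.1917, -0.445, 0.0483], [0, 0.3075, 0], 0], [[0.1917, -0.445, 0.0483], [0, 0.3075, 0], 0], [[0.1917, -0.445, 0.0483], [0, 0.3075, 0], 0], [[0.1917, -0.445, 0.0483], [0, 0.3075, 0], 0], [[0.1917, -0.445, 0.0483], [0, 0.3075, 0], 0], [[0.1917, -0.445, 0.0483], [0, 0.3075, 0], 0], [[0.1917, -0.445, 0.0483], [0, 0.3075, 0], 0]]'
python3 -c "
from h import *
print(probe_bus.read_state()['joint_positions'])
plan(place(.497,-.172,.0))
import cv2
a=capture('scene')['color'][:,:,::-1];b=cv2.convertScaleAbs(capture('top')['color'][:,:,::-1],alpha=1.8)
cv2.imwrite('pics/g4.png',np.hstack([cv2.resize(a[180:320,190:330],(500,500)),cv2.resize(b[180:300,330:450],(300,500))]))"
```

```text
time_s: 14.8
position: [0.4942, -0.1719, 0.0653]
tcp_rot: [[-0.982, 0.002, -0.189], [0.002, 1.0, -0.002], [0.189, -0.002, -0.982]]
force: [0.3, -0.2, 0.1]
opening: 0.305
grasp_force: 30.0
[ -28.32858799   39.80236144   96.08396744   -6.46712828   53.85408496
 -113.94337708]
-0.0052 -0.0001 0.0316 -0.09 0.12 -0.13 | n>= 1
```

View pics/g4.png

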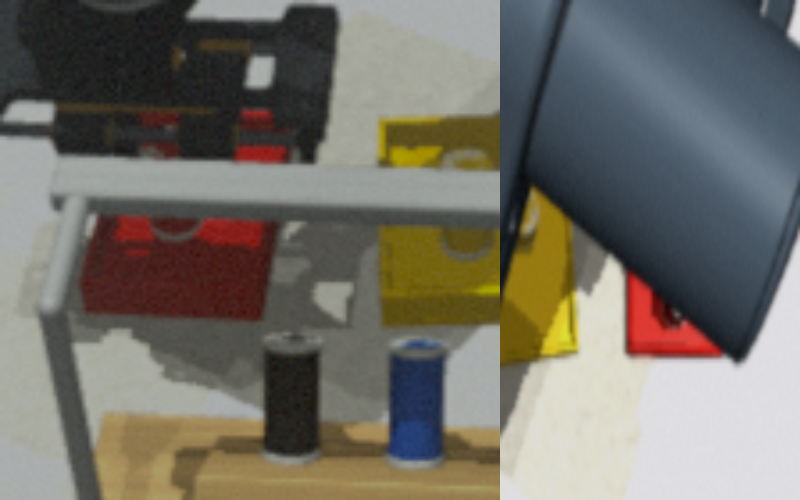

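The red spool's lower disc shows at left-panel (175,225), over the red tray and roughly level. I'll lower it until it touches.

Scaled: 0.0305 m is 0.0508, 0.027 m is 0.045.

```bash
python3 steer.py '[[[-0.005, 0, 0.025], [0, 0, 0], 0], [[-0.0083, 0, 0.045], [0, 0, 0], 0], [[-0.0083, 0, 0.045], [0, 0, 0], 0], [[-0.0083, 0, 0.0508], [0, 0, 0], 0], [[-0.0083, 0, 0.0508], [0, 0, 0], 0], [[-0.0083, 0, 0.0508], [0, 0, 0], 0]]'
```

```text
time_s: 15.5
position: [0.4921, -0.1716, 0.033]
tcp_rot: [[-0.981, 0.003, -0.192], [0.003, 1.0, 0.0], [0.192, -0.0, -0.981]]
force: [0.9, 0.0, -0.1]
opening: 0.303
grasp_force: 30.0
```

Scaled: 0.002 m is 0.0033, 0.001 m is 0.0017.

```bash
python3 steer.py '[[[0, 0, 0.0017], [0, 0, 0], 0], [[0, 0, 0.0033], [0, 0, 0], 0], [[0, 0, 0.0033], [0, 0, 0], 0], [[0, 0, 0.0033], [0, 0, 0], 0]]'; python3 steer.py '[[[0, 0, 0.0017], [0, 0, 0], 0], [[0, 0, 0.0033], [0, 0, 0], 0], [[0, 0, 0.0033], [0, 0, 0], 0]]'
```

```text
time_s: 15.9
position: [0.4916, -0.1716, 0.0309]
tcp_rot: [[-0.981, 0.003, -0.192], [0.003, 1.0, 0.0], [0.192, -0.0, -0.981]]
force: [0.8, -0.5, -0.5]
opening: 0.307
grasp_force: 30.0
time_s: 16.2
position: [0.4915, -0.1715, 0.0306]
tcp_rot: [[-0.981, 0.003, -0.192], [0.003, 1.0, -0.0], [0.192, -0.001, -0.981]]
force: [-1.1, 1.3, 11.6]
opening: 0.302
grasp_force: 30.0
```

Scaled: -0.15 m is -0.25, -0.1 m is -0.1667.

```bash
python3 steer.py '[[[0, 0, 0], [0, 0, 0], 0.5], [[0, 0, 0], [0, 0, 0], 0.5], [[0, 0, 0], [0, 0, 0], 0.5], [[0.0167, 0, -0.0833], [0, 0, 0], 0.5], [[0.0333, 0, -0.1667], [0, 0, 0], 0.5], [[0.0467, 0, -0.25], [0, 0, 0], 0.5], [[0.0467, 0, -0.25], [0, 0, 0], 0.5], [[0.0467, 0, -0.25], [0, 0, 0], 0.5]]'
python3 -c "
from h import *
plan(GP(.0335,.1,20,.047),GP(.0335,.07,26,.047))"
```

```text
time_s: 17.0
position: [0.4933, -0.1719, 0.1827]
tcp_rot: [[-0.982, 0.002, -0.189], [0.003, 1.0, -0.001], [0.189, -0.002, -0.982]]
force: [-0.3, -0.5, -0.7]
opening: 0.497
grasp_force: 0.0
-0.0933 0.2057 0.0267 -0.12 -30.89 -0.14 | n>= 5
-0.1172 0.2058 0.0457 -0.13 -36.89 -0.13 | n>= 5
```

Scaled: 0.206 m is 0.3433, -0.117 m is -0.195, -37 degrees is -0.3083.

```bash
python3 steer.py '[[[-0.155, 0.3433, 0.045], [0, -0.2583, 0], 0.5], [[-0.155, 0.3433, 0.045], [0, -0.2583, 0], 0.5], [[-0.155, 0.3433, 0.045], [0, -0.2583, 0], 0.5], [[-0.155, 0.3433, 0.045], [0, -0.2583, 0], 0.5], [[-0.155, 0.3433, 0.045], [0, -0.2583, 0], 0.5], [[-0.155, 0.3433, 0.045], [0, -0.2583, 0], 0.5], [[-0.155, 0.3433, 0.045], [0, -0.2583, 0], 0.5], [[-0.155, 0.3433, 0.045], [0, -0.2583, 0], 0.5], [[-0.175, 0.3433, 0.06], [0, -0.2833, 0], 0.5], [[-0.195, 0.3433, 0.0767], [0, -0.3083, 0], 0.5], [[-0.195, 0.3433, 0.0767], [0, -0.3083, 0], 0.5], [[-0.195, 0.3433, 0.0767], [0, -0.3083, 0], 0.5], [[-0.195, 0.3433, 0.0767], [0, -0.3083, 0], 0.5], [[-0.195, 0.3433, 0.0767], [0, -0.3083, 0], 0.5]]'
python3 -c "
from h import *
print(probe_bus.read_state()['joint_positions'])
plan(*[GP(.0335,d,26,.047) for d in(.035,.0)])"
```

```text
time_s: 18.4
position: [0.5996, 0.0338, 0.1148]
tcp_rot: [[-0.899, 0.003, 0.439], [0.002, 1.0, -0.002], [-0.439, -0.0, -0.899]]
force: [-0.5, -0.6, -0.3]
opening: 0.5
grasp_force: 0.0
[  -9.54121907   32.12604379  111.43398955   20.93239787   11.46713192
 -119.00142537]
-0.0075 -0.0002 0.0341 -0.1 0.01 -0.14 | n>= 1
-0.0142 -0.0001 0.0685 -0.1 0.01 -0.14 | n>= 2
```

Scaled: 0.0685 m is 0.1142, 0.051 m is 0.085.

```bash
python3 steer.py '[[[-0.0062, 0, 0.0283], [0, 0, 0], 0.5], [[-0.0125, 0, 0.0567], [0, 0, 0], 0.5], [[-0.0183, 0, 0.085], [0, 0, 0], 0.5], [[-0.0237, 0, 0.1142], [0, 0, 0], 0.5], [[-0.0237, 0, 0.1142], [0, 0, 0], 0.5], [[-0.0237, 0, 0.1142], [0, 0, 0], 0.5]]'
python3 -c "
from h import *
print(probe_bus.read_state()['joint_positions'])
plan(*[GP(.0335,d,26,.047) for d in(0,)])"
```

```text
time_s: 19.0
position: [0.6416, 0.0342, 0.0587]
tcp_rot: [[-0.899, 0.002, 0.437], [0.002, 1.0, -0.001], [-0.437, -0.0, -0.899]]
force: [0.4, -0.7, 0.4]
opening: 0.502
grasp_force: 0.0
[  -8.7023146    40.10769343  106.80891683   26.8235368     8.30049409
 -124.30531505]
-0.0011 -0.0007 -0.0003 -0.06 -0.08 -0.11 | n>= 1
```

Good. Close and draw off along the pin.

Scaled: -0.1 m is -0.1667, -0.08 m is -0.1333.

```bash
python3 steer.py '[[[0, 0, 0], [0, 0, 0], 0], [[0, 0, 0], [0, 0, 0], 0], [[0, 0, 0], [0, 0, 0], 0], [[0, 0, 0], [0, 0, 0], 0], [[0, 0, 0], [0, 0, 0], 0], [[0.0053, 0, -0.0333], [0, 0, 0], 0], [[0.01, 0, -0.0667], [0, 0, 0], 0], [[0.016, 0, -0.1], [0, 0, 0], 0], [[0.0213, 0, -0.1333], [0, 0, 0], 0], [[0.0267, 0, -0.1667], [0, 0, 0], 0], [[0.0267, 0, -0.1667], [0, 0, 0], 0], [[0.0267, 0, -0.1667], [0, 0, 0], 0]]'
python3 -c "
from h import *
print(probe_bus.read_state()['joint_positions'])
plan(place(.414,-.0183,.13,.0445),place(.414,-.0183,.03,.0445))"
```

```text
time_s: 20.2
position: [0.5841, 0.0341, 0.1415]
tcp_rot: [[-0.899, 0.003, 0.438], [0.002, 1.0, -0.001], [-0.438, -0.0, -0.899]]
force: [0.4, -0.9, 0.1]
opening: 0.306
grasp_force: 29.9
[  -9.83567457   28.30645     112.53565814   17.5053385    14.12105288
 -115.73852584]
0.1475 -0.0529 -0.0934 -0.04 36.99 -0.15 | n>= 5
0.1914 -0.0529 -0.0035 -0.04 36.99 -0.15 | n>= 5
```

Scaled: 0.191 m is 0.3183, 0.148 m is 0.2467, 37 degrees is 0.3083.

```bash
python3 steer.py '[[[0.2467, -0.0883, -0.155], [0, 0.3083, 0], 0], [[0.2467, -0.0883, -0.155], [0, 0.3083, 0], 0], [[0.2467, -0.0883, -0.155], [0, 0.3083, 0], 0], [[0.2467, -0.0883, -0.155], [0, 0.3083, 0], 0], [[0.2467, -0.0883, -0.155], [0, 0.3083, 0], 0], [[0.2467, -0.0883, -0.155], [0, 0.3083, 0], 0], [[0.2467, -0.0883, -0.155], [0, 0.3083, 0], 0], [[0.2467, -0.0883, -0.155], [0, 0.3083, 0], 0], [[0.2467, -0.0883, -0.155], [0, 0.3083, 0], 0], [[0.3183, -0.0883, -0.0067], [0, 0.3083, 0], 0], [[0.3183, -0.0883, -0.0067], [0, 0.3083, 0], 0], [[0.3183, -0.0883, -0.0067], [0, 0.3083, 0], 0], [[0.3183, -0.0883, -0.0067], [0, 0.3083, 0], 0], [[0.3183, -0.0883, -0.0067], [0, 0.3083, 0], 0], [[0.3183, -0.0883, -0.0067], [0, 0.3083, 0], 0]]'
python3 -c "
from h import *
print(probe_bus.read_state()['joint_positions'])
plan(place(.414,-.0183,0,.0445))"
```

```text
time_s: 21.7
position: [0.4118, -0.0187, 0.0641]
tcp_rot: [[-0.983, 0.002, -0.186], [0.003, 1.0, -0.001], [0.186, -0.002, -0.983]]
force: [0.1, -0.0, -0.4]
opening: 0.303
grasp_force: 29.9
[ -15.92766715   35.14764847  111.92659664   -4.38666264   43.30759679
 -102.32123191]
-0.0048 0.0005 0.0329 -0.08 0.28 -0.15 | n>= 1
```

Scaled: 0.032 m is 0.0533, 0.03 m is 0.05.

```bash
python3 steer.py '[[[-0.005, 0, 0.025], [0, 0, 0], 0], [[-0.0083, 0, 0.0417], [0, 0, 0], 0], [[-0.0083, 0, 0.05], [0, 0, 0], 0], [[-0.0083, 0, 0.0533], [0, 0, 0], 0], [[-0.0083, 0, 0.0533], [0, 0, 0], 0], [[-0.0083, 0, 0.0533], [0, 0, 0], 0], [[-0.0083, 0, 0.0533], [0, 0, 0], 0]]'; python3 steer.py '[[[0, 0, 0.0017], [0, 0, 0], 0], [[0, 0, 0.0017], [0, 0, 0], 0], [[0, 0, 0.0017], [0, 0, 0], 0]]'
```

```text
time_s: 22.4
position: [0.4094, -0.0186, 0.0315]
tcp_rot: [[-0.982, 0.002, -0.19], [0.003, 1.0, -0.001], [0.19, -0.001, -0.982]]
force: [0.3, -0.1, 18.3]
opening: 0.303
grasp_force: 30.0
time_s: 22.7
position: [0.4094, -0.0186, 0.0315]
tcp_rot: [[-0.982, 0.002, -0.189], [0.003, 1.0, -0.001], [0.189, -0.001, -0.982]]
force: [-0.6, 0.8, 28.0]
opening: 0.303
grasp_force: 30.0
```

Scaled: -0.15 m is -0.25, -0.1 m is -0.1667.

```bash
python3 steer.py '[[[0, 0, -0.0017], [0, 0, 0], 0], [[0, 0, -0.0017], [0, 0, 0], 0.5], [[0, 0, -0.0017], [0, 0, 0], 0.5], [[0, 0, -0.0017], [0, 0, 0], 0.5], [[0.0167, 0, -0.0833], [0, 0, 0], 0.5], [[0.0333, 0, -0.1667], [0, 0, 0], 0.5], [[0.0467, 0, -0.25], [0, 0, 0], 0.5], [[0.0467, 0, -0.25], [0, 0, 0], 0.5], [[0.0467, 0, -0.25], [0, 0, 0], 0.5]]'
python3 -c "
from h import *
print(probe_bus.read_state()['joint_positions'])
plan(GP(-.0285,.1,20,.047),GP(-.0285,.07,26,.047))"
```

```text
time_s: 23.6
position: [0.4105, -0.0184, 0.1816]
tcp_rot: [[-0.982, 0.002, -0.189], [0.003, 1.0, -0.001], [0.189, -0.001, -0.982]]
force: [0.0, 0.4, -0.5]
opening: 0.498
grasp_force: 0.0
[ -15.93533944   22.41682187  106.85117939   -3.42702272   61.258773
 -103.86581764]
-0.175 -0.0096 0.0101 -0.07 -30.9 -0.14 | n>= 4
-0.199 -0.0096 0.0291 -0.08 -36.9 -0.13 | n>= 5
```

Scaled: -0.199 m is -0.3317, -0.187 m is -0.3117, -37 degrees is -0.3083.

```bash
python3 steer.py '[[[-0.2917, -0.016, 0.0167], [0, -0.2583, 0], 0.5], [[-0.2917, -0.016, 0.0167], [0, -0.2583, 0], 0.5], [[-0.2917, -0.016, 0.0167], [0, -0.2583, 0], 0.5], [[-0.2917, -0.016, 0.0167], [0, -0.2583, 0], 0.5], [[-0.2917, -0.016, 0.0167], [0, -0.2583, 0], 0.5], [[-0.2917, -0.016, 0.0167], [0, -0.2583, 0], 0.5], [[-0.2917, -0.016, 0.0167], [0, -0.2583, 0], 0.5], [[-0.3117, -0.016, 0.0333], [0, -0.2833, 0], 0.5], [[-0.3317, -0.016, 0.0483], [0, -0.3083, 0], 0.5], [[-0.3317, -0.016, 0.0483], [0, -0.3083, 0], 0.5], [[-0.3317, -0.016, 0.0483], [0, -0.3083, 0], 0.5], [[-0.3317, -0.016, 0.0483], [0, -0.3083, 0], 0.5], [[-0.3317, -0.016, 0.0483], [0, -0.3083, 0], 0.5]]'
python3 -c "
from h import *
print(probe_bus.read_state()['joint_positions'])
plan(*[GP(-.0285,d,26,.047) for d in(.035,.0)])"
```

```text
time_s: 24.9
position: [0.6002, -0.0284, 0.115]
tcp_rot: [[-0.899, 0.002, 0.439], [0.001, 1.0, -0.002], [-0.439, -0.001, -0.899]]
force: [0.1, -1.0, 0.4]
opening: 0.503
grasp_force: 0.0
[ -17.1830032    32.09609411  111.40890898   32.98135733   13.60889032
 -137.68468156]
-0.007 0.0 0.0341 -0.09 0.01 -0.08 | n>= 1
-0.0136 0.0001 0.0685 -0.09 0.01 -0.08 | n>= 2
```

```bash
python3 steer.py '[[[-0.0058, 0, 0.0283], [0, 0, 0], 0.5], [[-0.0117, 0, 0.0567], [0, 0, 0], 0.5], [[-0.0175, 0, 0.085], [0, 0, 0], 0.5], [[-0.0227, 0, 0.1142], [0, 0, 0], 0.5], [[-0.0227, 0, 0.1142], [0, 0, 0], 0.5], [[-0.0227, 0, 0.1142], [0, 0, 0], 0.5]]'
python3 -c "
from h import *
print(probe_bus.read_state()['joint_positions'])
plan(GP(-.0285,0,26,.047))"
```

```text
time_s: 25.5
position: [0.6417, -0.0284, 0.0586]
tcp_rot: [[-0.899, 0.002, 0.437], [0.002, 1.0, -0.001], [-0.437, 0.0, -0.899]]
force: [-0.5, 0.5, 0.1]
opening: 0.498
grasp_force: 0.0
[ -15.76106671   40.10333191  106.86240452   40.61744618   10.42886175
 -144.27868516]
-0.0011 -0.0001 -0.0004 -0.05 -0.08 -0.11 | n>= 1
```

Scaled: -0.1 m is -0.1667, -0.08 m is -0.1333.

```bash
python3 steer.py '[[[0, 0, 0], [0, 0, 0], 0], [[0, 0, 0], [0, 0, 0], 0], [[0, 0, 0], [0, 0, 0], 0], [[0, 0, 0], [0, 0, 0], 0], [[0, 0, 0], [0, 0, 0], 0], [[0.0053, 0, -0.0333], [0, 0, 0], 0], [[0.01, 0, -0.0667], [0, 0, 0], 0], [[0.016, 0, -0.1], [0, 0, 0], 0], [[0.0213, 0, -0.1333], [0, 0, 0], 0], [[0.0267, 0, -0.1667], [0, 0, 0], 0], [[0.0267, 0, -0.1667], [0, 0, 0], 0], [[0.0267, 0, -0.1667], [0, 0, 0], 0]]'
python3 -c "
from h import *
print(probe_bus.read_state()['joint_positions'])
plan(place(.463,.1675,.13,.0445),place(.463,.1675,.03,.0445))"
```

```text
time_s: 26.7
position: [0.5839, -0.0285, 0.1414]
tcp_rot: [[-0.899, 0.003, 0.438], [0.002, 1.0, -0.002], [-0.438, -0.0, -0.899]]
force: [1.1, -0.7, -0.3]
opening: 0.305
grasp_force: 29.9
[ -17.80762511   28.29245524  112.61111882   28.58786581   16.06057192
 -133.61533649]
0.1039 0.1957 -0.0724 -0.05 36.97 -0.15 | n>= 5
0.1477 0.1957 0.0175 -0.05 36.97 -0.15 | n>= 5
```

Scaled: 0.196 m is 0.3267, 0.148 m is 0.2467, 37 degrees is 0.3083.

```bash
python3 steer.py '[[[0.1733, 0.3267, -0.12], [0, 0.3083, 0], 0], [[0.1733, 0.3267, -0.12], [0, 0.3083, 0], 0], [[0.1733, 0.3267, -0.12], [0, 0.3083, 0], 0], [[0.1733, 0.3267, -0.12], [0, 0.3083, 0], 0], [[0.1733, 0.3267, -0.12], [0, 0.3083, 0], 0], [[0.1733, 0.3267, -0.12], [0, 0.3083, 0], 0], [[0.1733, 0.3267, -0.12], [0, 0.3083, 0], 0], [[0.1733, 0.3267, -0.12], [0, 0.3083, 0], 0], [[0.1733, 0.3267, -0.12], [0, 0.3083, 0], 0], [[0.1733, 0.3267, -0.12], [0, 0.3083, 0], 0], [[0.2467, 0.3267, 0.0292], [0, 0.3083, 0], 0], [[0.2467, 0.3267, 0.0292], [0, 0.3083, 0], 0], [[0.2467, 0.3267, 0.0292], [0, 0.3083, 0], 0], [[0.2467, 0.3267, 0.0292], [0, 0.3083, 0], 0], [[0.2467, 0.3267, 0.0292], [0, 0.3083, 0], 0]]'
python3 -c "
from h import *
print(probe_bus.read_state()['joint_positions'])
plan(place(.463,.1675,0,.0445))"
```

```text
time_s: 28.2
position: [0.4606, 0.1678, 0.0631]
tcp_rot: [[-0.982, 0.003, -0.187], [0.003, 1.0, 0.001], [0.187, 0.0, -0.982]]
force: [0.5, -0.3, -0.3]
opening: 0.301
grasp_force: 29.9
[  6.1540235   38.38768201 101.10207901   1.54580658  51.25751081
 -84.74177338]
-0.0048 -0.0003 0.0319 0.05 0.2 -0.18 | n>= 1
```

Scaled: 0.031 m is 0.0517, 0.029 m is 0.0483.

```bash
python3 steer.py '[[[-0.005, 0, 0.025], [0, 0, 0], 0], [[-0.0083, 0, 0.0417], [0, 0, 0], 0], [[-0.0083, 0, 0.0483], [0, 0, 0], 0], [[-0.0083, 0, 0.0517], [0, 0, 0], 0], [[-0.0083, 0, 0.0517], [0, 0, 0], 0], [[-0.0083, 0, 0.0517], [0, 0, 0], 0], [[-0.0083, 0, 0.0517], [0, 0, 0], 0]]'
```

```text
time_s: 28.9
position: [0.4588, 0.1682, 0.0321]
tcp_rot: [[-0.982, 0.002, -0.189], [0.002, 1.0, 0.001], [0.189, 0.0, -0.982]]
force: [-1.6, 0.1, 11.2]
opening: 0.306
grasp_force: 29.9
```

Touching at 11 N. I'll release, retreat up and toward the robot, and check.

Scaled: -0.25 m is -0.4167, -0.2 m is -0.3333.

```bash
python3 steer.py '[[[0, 0, 0], [0, 0, 0], 0.5], [[0, 0, 0], [0, 0, 0], 0.5], [[0, 0, 0], [0, 0, 0], 0.5], [[0, 0, 0], [0, 0, 0], 0.5], [[0.0167, 0, -0.0833], [0, 0, 0], 0.5], [[0.0333, 0, -0.1667], [0, 0, 0], 0.5], [[0.05, 0, -0.25], [0, 0, 0], 0.5], [[0.0667, 0, -0.3333], [0, 0, 0], 0.5], [[0.0667, 0.0833, -0.4167], [0, 0, 0], 0.5], [[0.0667, 0.1667, -0.4167], [0, 0, 0], 0.5], [[0.0667, 0.25, -0.4167], [0, 0, 0], 0.5], [[0.0667, 0.3333, -0.4167], [0, 0, 0], 0.5], [[0.0667, 0.3333, -0.4167], [0, 0, 0], 0.5], [[0.0667, 0.3333, -0.4167], [0, 0, 0], 0.5], [[0.0667, 0.3333, -0.4167], [0, 0, 0], 0.5], [[0.0667, 0.3333, -0.4167], [0, 0, 0], 0.5]]'
python3 -c "
from h import *
a=capture('scene')['color'][:,:,::-1];b=cv2.convertScaleAbs(capture('top')['color'][:,:,::-1],alpha=1.8)
cv2.imwrite('pics/f1.png',np.vstack([cv2.resize(a[190:360,200:540],(600,300)),cv2.resize(b[130:300,180:520],(600,300))]))"
```

```text
time_s: 30.5
position: [0.4669, 0.3663, 0.282]
tcp_rot: [[-0.981, 0.004, -0.193], [0.004, 1.0, -0.001], [0.193, -0.002, -0.981]]
force: [-0.6, 0.8, 0.1]
opening: 0.501
grasp_force: 0.0
```

View pics/f1.png

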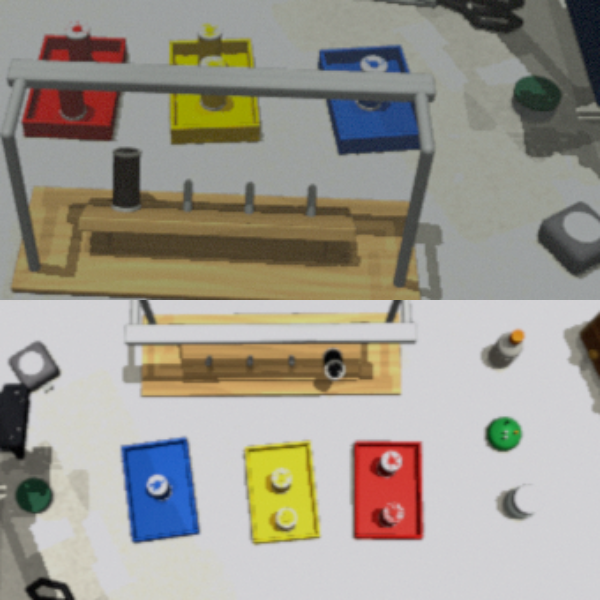

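The picture shows everything in place. Lower panel: blue stands at (158,486), yellows at (281,479) and (286,518), reds at (391,462) and (393,513). The black spool is still on its pin at (334,367), and the lamp is unmoved. Handing in.

```bash
python3 -c "
from rig import bot, probe_bus, workorder, capture
print(workorder.hand_in())"
```

```text
the job is handed in; nothing more can be done
None
```

I handed the job in at about 31 s; the final picture shows both red spools, the blue and the yellow standing in their own trays, the black one still on its pin, and the lamp unmoved.

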